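# Lock the service cover of a laser source

### The job

The hinged service cover on top of the blue laser source stands slightly ajar: push it down shut with the fingertips. Then set the fingertips in the slot of its round quarter-turn fastener and turn it clockwise, seen from above, fully to its stop, so that the slot points to the front edge and the cover is locked. Do not lift the cover further open, do not turn the fastener before the cover is down, leave the loose things around it where they are, and finish clear of everything.

Things in the scene. Friction and masses are not known exactly. Their poses are not given: they have to be found in the camera images.
- chassis: The laser source: a blue case fixed to the bench, 360 mm deep (x), 300 mm wide (y), top at z = 110 mm when shut. Origin: centre of its underside. Its -x face is the front (screen, keys; towards the robot), z up; yaw varies by up to 0.5 rad. The rear 97 mm of the top is a fixed deck, the rest the grey cover, 244 x 290 x 16 mm, hinged at its rear edge (chassis x = +75 mm, z = 94 mm).
- cover (a joint): Hinge angle of the grey cover, rad: 0 = shut, a hard stop, its upper face level at z = 110 mm; grows as the front edge lifts; starts 0.1 to 0.3. The hinge is stiff: the cover stays where it is left, and 1 to 8 N down on the front strip moves it.
- cover_edge (a point): Point on the cover's upper face, moving with it: middle of the plain strip, 29 mm deep, between fastener and front edge; 14 mm behind the front edge, half-way along it. A good place to push down. Axes: those of the cover (chassis axes when shut).
- cam (a joint): Angle of the fastener, rad, growing clockwise seen from above: 0 = slot across the case (along chassis y, unlocked), 1.571 = slot along chassis x, pointing to the front edge (locked, hard stop). Starts 0 to 0.3. Steady friction 0.12 N m; stays where it is left. With the cover down, the cam tongue below it slides under a fixed lip inside the case.
- fastener (a point): Centre of the fastener's upper face, flush with the cover's (z = 110 mm when shut), 71 mm behind cover_edge; z = turning axis, up. An aluminium disc 109 mm across with a slot right across its middle along this point's y, 38 mm wide, 13 mm deep. Shut fingertips in it about 28 mm off centre, led round the centre, push its side wall; it is wider than they are, so lead them past the angle wanted.
- post_mid (a point): Bystander: steel post 50 mm high, foot 32 mm across, stem 13 mm, standing on the rear deck. Point half-way up. Leave alone.
- screwdriver_grip (a point): Bystander: screwdriver 190 mm long lying on the bench to the left (chassis +y) of the case. Point in its handle. Leave alone.
- meter_mid (a point): Bystander: red hand-held meter, 150 x 85 x 34 mm, lying on the bench to the right (chassis -y) of the case. Point at its centre. Leave alone.

How it is judged:
By the outcome, as a careful person would: the job done as asked, in the order asked, and still so for the second after the job is handed in, with the robot touching nothing.
It also fails if it takes over 42 s, if anything falls off the work surface, if the arm or the gripper's body presses on something with over 40 N, if the wrist force passes 120 N, or if a joint passes its speed limit or range.

### The arm

A 6-joint arm with a two-finger parallel gripper is mounted at the origin on the work surface. World frame = base frame: x ahead of the robot, y to its left, z up, the work surface at z = 0. Lengths are in m, angles in rad, forces in N, time in s.
With the tool pointing down it reaches from about 0.25 to 0.725 m from the base axis. Payload 4 kg.
Tool frame: the origin (TCP) lies on the front face of the gripper's body, between the roots of the fingers; the fingertips stand 73 mm ahead of it and the grasp point (between the pads) lies 54 mm ahead of it; z points along the fingers, y is the line along which they close (so a half turn about z gives the same grasp; the last joint's range is limited). The gripper opens to 85 mm and grips with 20 to 120 N. Pads are 22 mm wide; open, the fingers measure 114 mm over their backs; the gripper's body (76 mm by 85 mm) begins 54 mm behind the grasp point. The pads swing forward as they close: fully open they stand 13 mm farther back than shut.
Start: joints at [-1.137, 0.241, 0.005, 1.335, 0, 1.571], TCP at [0.21, -0.454, 0.304] pointing down, gripper open.
Joint ranges: [-2.72, 2.72], [-1.05, 1.87], [-1.09, 1.28], [-1.99, 2.15], [-1.42, 1.44], [-3.14, 3.14]. Speed limits (rad/s): [2.79, 2.79, 3.14, 3.14, 3.14, 3.14].

### API

Orientations are given as a unit quaternion [x, y, z, w].
In Python, from workcell import bot gives the robot as it stands. The module is installed in compiled form; this text tells all that it offers.
- The arm moves only by the tool step_arm, never from a script. Its argument "rows" is a list of rows, each a list of 2 entries, a list of its own where there are three numbers: the shift along the tool's x, y, z in mm, then the turn about the tool's z in degrees. A call has 1 to 12 rows; each row is the pose to reach, as a shift and turn from the pose commanded when the call began, along the tool's axes at that moment; what a row does not reach only later rows make up. A row lasts 1/8 s, in which the tool goes at most 62.5 mm and 10.7 degrees, less where a joint would pass 70% of its speed; a pose out of reach is approached as far as the arm can. A call with a gripper value outside its range is refused whole. "claw" is the gripper's target within -1 to 1 (shut at 1, half-way at 0, fully open at -1), set as the call begins (left out, the last holds). The fingers move at their own pace and stop on an object; the grip force is fixed at half the most. Time passes only in rows, so rows that repeat a pose let the fingers close. It gives the time, the measured TCP pose, the force, the opening and the grip force at its end, in the units of the state.
- bot.get_obs(): the state, without advancing time (a new reading comes with each control period).
- bot.camera(name): name is "scene" or "top"; returns (picture, depth): 400x640x3 uint8, red, green, blue; 400x640 float32, m along the optical axis (not along the pixel's ray), 0 where there is no reading.
- bot.camera_params(name): a dict with "fx", "fy", "cx", "cy" (pixels), "D" ([k1, k2, p1, p2, k3] as OpenCV has them; the pictures are not rectified), "pose" (4x4, takes a point from camera to world coordinates). Camera axes: x right, y up, looking along -z (the intrinsics and any distortion apply to the point x, -y, -z); pixel columns grow to the right and rows downward; lengths in m; the calibration is good to about 2 mm. A picture is of the moment at which its call begins. camera_params takes no time and is no camera call.
- bot.job_done(): hands the job in; it is judged then, once.
Trained networks look in the newest picture that a camera, given by its name, has taken for a name from the list of things; names that differ only in an ending like _2 or _b are one class to them, and where a whole thing is asked for, a point or a joint stands for the part that bears it (a point fixed in the world has none). Each returns a list of dicts, best first, with "score" (0 to 1); they miss things now and then, are a little off and sometimes report something else, mostly with a low value. They report only what shows in the picture. A call takes as long as a camera call.
- bot.trace(target, camera): "pixels" (400x640 bool, what is visible of it) and "uv" ([column, row] in pixels, amid what is visible of it).
The state is a dict: "clock": time; "joint_pos": joint angles; "joint_vel": joint speeds; "tau": joint torques, N m; "eef_pos": TCP position; "tool_rot": TCP orientation; "ft_force": force on the tool from outside, world axes, zero at the start; "ft_torque": the same for the moment, N m; "grip_width": finger opening in m; "grasp_force": force on a finger pad.
Only numpy, scipy, OpenCV 4.12 (cv2) and the standard library are available. Lean on these libraries where they do the work, as an engineer would, in place of code of your own. Each camera call takes 0.05 s, during which the arm holds its last target. There are 200 camera calls.

## Working session

There is one attempt and no reset: what is moved stays moved. The work goes in short steps, Python scripts to look and compute and a tool call to move; the robot and the scene stay as the last step left them, time stands still between calls to the robot, and variables do not carry over. Pictures are saved under pics/ and viewed, at most 10 in all, crops included, and the job is handed in when it is done.

Besides the shell and the picture viewer there is one more tool, called after "Emit:" as name(argument=value, ...) on one line, values as JSON. step_arm: Moves the arm, as the interface text tells. Its arguments: {"type":"object","properties":{"rows":{"type":"array"},"claw":{"type":"number"}},"required":["rows"]}

```bash
mkdir -p pics; cat > h.py <<'E'
import numpy as np, cv2
from workcell import bot
def world(cam,depth,uv):
    p=bot.camera_params(cam); K=np.array([[p['fx'],0,p['cx']],[0,p['fy'],p['cy']],[0,0,1]])
    uv=np.asarray(uv,float).reshape(-1,1,2)
    n=cv2.undistortPoints(uv,K,np.array(p['D'],float)).reshape(-1,2)
    i=np.round(uv.reshape(-1,2)).astype(int); d=depth[i[:,1],i[:,0]]
    P=np.c_[n[:,0]*d,-n[:,1]*d,-d]; T=np.array(p['pose'])
    P=P@T[:3,:3].T+T[:3,3]; P[d==0]=np.nan
    return P
def proj(cam,P):
    p=bot.camera_params(cam); K=np.array([[p['fx'],0,p['cx']],[0,p['fy'],p['cy']],[0,0,1]])
    T=np.array(p['pose']); q=(np.atleast_2d(P)-T[:3,3])@T[:3,:3]
    return cv2.projectPoints(q*[1,-1,-1],np.zeros(3),np.zeros(3),K,np.array(p['D'],float))[0].reshape(-1,2)
def save(n,im): cv2.imwrite('pics/'+n,im[...,::-1])
E
python3 - <<'E'
from h import *
o=bot.get_obs(); print(o['clock'],o['eef_pos'],o['tool_rot'],o['grip_width'])
for c in('top','scene'):
    im,d=bot.camera(c); save(c+'0.png',im); np.save(c+'0.npy',d)
    for t in('chassis','cover','fastener'):
        for r in bot.trace(t,c)[:2]:
            v,u=np.nonzero(r['pixels']); P=world(c,d,np.c_[u,v]); P=P[~np.isnan(P[:,0])]
            print(c,t,round(r['score'],2),r['uv'],len(u),np.round(np.median(P,0),3),np.round(P.min(0),3),np.round(P.max(0),3))
            np.save(f'{c}_{t}_{round(r["score"]*100)}.npy',r['pixels'])
E
```

```text
0.0 [ 0.20996464 -0.45325037  0.30302129] [ 9.76563801e-01  2.15225683e-01 -2.14874441e-04 -1.00062556e-03] 0.08530882747774154
top chassis 0.84 [319.4, 191.9] 19249 [0.628 0.05  0.116] [ 0.431 -0.145 -0.005] [0.865 0.246 0.157]
top cover 0.67 [323.8, 210.0] 13076 [0.584 0.039 0.122] [ 0.442 -0.145 -0.003] [0.737 0.207 0.143]
top fastener 0.8 [325.3, 225.5] 1754 [0.554 0.031 0.123] [ 0.5   -0.025  0.09 ] [0.607 0.085 0.138]
scene chassis 0.72 [336.0, 244.9] 27125 [ 0.679 -0.036  0.11 ] [ 0.264 -0.135 -0.003] [0.85  0.383 0.16 ]
scene fastener 0.58 [297.3, 198.2] 1258 [0.544 0.031 0.124] [ 0.501 -0.02   0.113] [0.611 0.086 0.135]
```

View pics/top0.png

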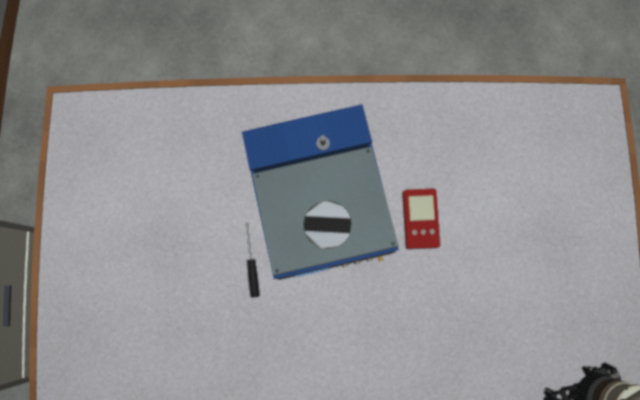

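View pics/scene0.png

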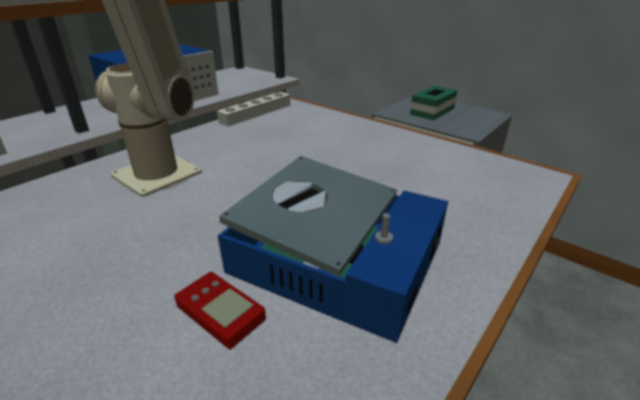

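```bash
python3 - <<'E'
from h import *
import glob
d=np.load('top0.npy')
m=np.load(glob.glob('top_cover_*.npy')[0]); m=cv2.erode(m.astype(np.uint8),np.ones((7,7)))>0
f=np.load(glob.glob('top_fastener_*.npy')[0])
m2=m&~(cv2.dilate(f.astype(np.uint8),np.ones((5,5)))>0)
v,u=np.nonzero(m2);P=world('top',d,np.c_[u,v]);P=P[~np.isnan(P[:,0])&(P[:,2]>.1)]
A=np.c_[P[:,:2],np.ones(len(P))]
k=np.ones(len(P),bool)
for _ in range(5):
    s=np.linalg.lstsq(A[k],P[k,2],rcond=None)[0]; r=P[:,2]-A@s; k=abs(r)<.005
print('plane',s,k.sum(),len(k),r[k].std()); g=s[:2]
print('angle',np.arctan(np.hypot(*g)),'yaw',np.arctan2(-g[1],-g[0]))
# cover mask min-area rect of inliers
rc=cv2.minAreaRect(P[k][:,:2].astype(np.float32)); print(rc, cv2.boxPoints(rc))
# chassis rect
m=np.load(glob.glob('top_chassis_*.npy')[0]);v,u=np.nonzero(m);P=world('top',d,np.c_[u,v]);P=P[~np.isnan(P[:,0])&(P[:,2]>.09)&(P[:,2]<.15)]
rc=cv2.minAreaRect(P[:,:2].astype(np.float32)); print(rc,'\n', cv2.boxPoints(rc))
v,u=np.nonzero(f);P=world('top',d,np.c_[u,v]);P=P[~np.isnan(P[:,0])]
h=P[:,2]-np.c_[P[:,:2],np.ones(len(P))]@s
print('fast circle',cv2.minEnclosingCircle(P[:,:2].astype(np.float32)))
S=P[(h<-.008)]; print(len(S),S.mean(0)); w,V=np.linalg.eigh(np.cov(S[:,:2].T)); print('slot dir',np.degrees(np.arctan2(V[1,1],V[0,1])),np.sqrt(w)*np.sqrt(12))
E
```

```text
plane [-0.11143224 -0.02306457  0.18990207] 9144 9302 0.0019750696747862866
angle 0.11330679359879253 yaw 0.20410077362948767
((0.5884700417518616, 0.03848717361688614), (0.22999605536460876, 0.277523398399353), 12.054415702819824) [[ 0.4470287   0.15017286]
 [ 0.5049868  -0.12123103]
 [ 0.7299114  -0.07319851]
 [ 0.67195326  0.19820538]]
((0.639394998550415, 0.05002494156360626), (0.3639286756515503, 0.30213651061058044), 12.359251976013184) 
 [[ 0.429313    0.15864438]
 [ 0.4939825  -0.13649005]
 [ 0.849477   -0.0585945 ]
 [ 0.7848075   0.23653993]]
fast circle ((0.5537653565406799, 0.030402401462197304), 0.055578794330358505)
716 [0.55421393 0.03067289 0.11422972]
slot dir 85.82072339426998 [0.03782769 0.10661432]
```

The top view shows the cover with corners near (252,172), (372,148), (397,248) and (275,277), and the fastener at (328,225) with its slot slightly turned. The scene view confirms the cover is ajar and the post stands on the rear deck. Measured yaw is 0.213 rad, cover angle about 0.11, and cam about 0.29. I'll move above cover_edge with the gripper shut.

Emit:
step_arm(rows=[[[37,-26,0],-10],[[74,-52,0],-20],[[111,-78,0],-30],[[148,-104,0],-40],[[185,-130,0],-50],[[222,-156,0],-60],[[259,-182,0],-70],[[296,-208,10],-80],[[333,-234,20],-90],[[370,-260,40],-100],[[407,-286,55],-110],[[443,-311,70],-120]], claw=1)

```text
clock: 1.9
eef_pos: [0.4821, 0.0162, 0.2335]
tool_rot: [0.299, 0.954, 0.0, 0.0]
ft_force: [0.5, 0.2, 0.1]
grip_width: -0.0001
grasp_force: 0.0
```

```bash
python3 - <<'E'
from h import *
o=bot.get_obs(); print(o['clock'],o['eef_pos'],o['tool_rot'],o['joint_pos'],o['ft_force'],o['grip_width'])
from scipy.spatial.transform import Rotation as R
M=R.from_quat(o['tool_rot']).as_matrix();print(M,np.degrees(np.arctan2(M[1,0],M[0,0])))
E
```

```text
1.9 [0.48208098 0.01615349 0.23354988] [2.99019719e-01 9.54246887e-01 1.99633624e-05 2.94095840e-04] [ 3.35704297e-02  2.49422362e-01 -1.72220722e-01  1.14858497e+00
 -1.56942921e-04  6.40900824e-01] [0.52815466 0.21850055 0.08867902] -7.686296913126078e-05
[[-8.21174243e-01  5.70677259e-01  5.73218958e-04]
 [ 5.70677283e-01  8.21174415e-01 -1.37780958e-04]
 [-5.49341202e-04  2.13980864e-04 -9.99999826e-01]] 145.20252574084128
```

Emit:
step_arm(rows=[[[0,0,8],0],[[0,0,16],0],[[0,0,20],0],[[0,0,24],0],[[0,0,28],0],[[0,0,32],0],[[0,0,36],0],[[0,0,39],0],[[0,0,42],0],[[0,0,45],0],[[0,0,47],0],[[0,0,48],0]])

```text
clock: 3.4
eef_pos: [0.4813, 0.0148, 0.1858]
tool_rot: [0.302, 0.953, 0.0, -0.0]
ft_force: [-0.7, 0.6, 1.6]
grip_width: 0.0001
grasp_force: 0.3
```

Emit:
step_arm(rows=[[[0,0,1],0],[[0,0,2],0],[[0,0,3],0],[[0,0,3],0]])

```text
clock: 3.9
eef_pos: [0.4815, 0.0147, 0.1828]
tool_rot: [0.302, 0.953, 0.0, 0.0]
ft_force: [-0.0, -0.1, 0.1]
grip_width: -0.0
grasp_force: 0.0
```

Emit:
step_arm(rows=[[[0,0,1],0],[[0,0,2],0],[[0,0,2],0],[[0,0,2],0]])

```text
clock: 4.4
eef_pos: [0.4815, 0.0147, 0.1826]
tool_rot: [0.302, 0.953, 0.0, 0.001]
ft_force: [-4.5, 0.2, 11.8]
grip_width: -0.0002
grasp_force: 5.7
```

Emit:
step_arm(rows=[[[0,0,-20],0],[[0,0,-50],0],[[30,-20,-60],-10],[[60,-40,-60],-20],[[82,-57,-60],-31],[[82,-57,-60],-31]])

```text
clock: 5.15
eef_pos: [0.38, 0.0153, 0.241]
tool_rot: [0.036, 0.999, -0.0, -0.0]
ft_force: [0.6, -0.7, 0.6]
grip_width: 0.0
grasp_force: 0.0
```

```bash
cat > m.py <<'E'
from h import *
import sys
from scipy.spatial.transform import Rotation as R
n=sys.argv[1]
for c in('top','scene'):
    im,d=bot.camera(c); save(f'{c}{n}.png',im)
    t=bot.trace('cover',c); f=bot.trace('fastener',c)
    if not f: print(c,'no fastener'); continue
    fm=f[0]['pixels']; fd=cv2.dilate(fm.astype(np.uint8),np.ones((5,5)))>0
    if t:
        m=(cv2.erode(t[0]['pixels'].astype(np.uint8),np.ones((7,7)))>0)&~fd
        v,u=np.nonzero(m);P=world(c,d,np.c_[u,v]);P=P[~np.isnan(P[:,0])&(abs(P[:,2]-.12)<.03)]
        k=np.ones(len(P),bool);A=np.c_[P[:,:2],np.ones(len(P))]
        for _ in range(5):
            s=np.linalg.lstsq(A[k],P[k,2],rcond=None)[0]; k=abs(P[:,2]-A@s)<.004
        print(c,'cover slope',s[:2],'z med',np.median(P[k,2]))
        x,y=P[k,0],P[k,1]; rc=cv2.minAreaRect(P[k][:,:2].astype(np.float32)); print(rc)
    v,u=np.nonzero(fm);P=world(c,d,np.c_[u,v]);P=P[~np.isnan(P[:,0])]
    print('fast',f[0]['score'],cv2.minEnclosingCircle(P[:,:2].astype(np.float32)),P.min(0),P.max(0))
    S=P[P[:,2]<np.percentile(P[:,2],90)-.007]; w,V=np.linalg.eigh(np.cov(S[:,:2].T))
    print('slot',len(S),S.mean(0),np.degrees(np.arctan2(V[1,1],V[0,1]))%180,np.sqrt(w*12))
o=bot.get_obs();M=R.from_quat(o['tool_rot']).as_matrix();print(o['clock'],o['eef_pos'],np.degrees(np.arctan2(M[1,0],M[0,0])),o['joint_pos'])
E
python3 m.py 1
```

```text
top cover slope [-0.00051007  0.00084157] z med 0.10898968072159287
((0.5864071846008301, 0.03814566880464554), (0.2316422462463379, 0.27529916167259216), 12.616829872131348)
fast 0.73 ((0.5498412251472473, 0.03084680251777172), 0.055487874895334244) [ 0.4984739  -0.02329209  0.01050894] [0.60381123 0.08073528 0.11489583]
slot 726 [0.55154518 0.02909738 0.09559114] 85.88836514421995 [0.04210408 0.10389188]
scene cover slope [0.00084073 0.00068745] z med 0.10961542990654277
((0.5957283973693848, 0.03283514082431793), (0.23505495488643646, 0.27743545174598694), 12.265600204467773)
fast 0.65 ((0.5547184944152832, 0.033493079245090485), 0.05881678685545921) [ 0.49857726 -0.02520606  0.09464178] [0.60810819 0.08611957 0.11210691]
slot 373 [0.54293027 0.03528393 0.09745066] 85.32061838438426 [0.02681944 0.09802449]
5.45 [0.38249379 0.01531865 0.24090738] 175.81011815366705 [ 4.00396055e-02  5.15605860e-02 -3.90292869e-01  1.12850447e+00
 -1.92296541e-05  1.13166828e-01]
```

View pics/top1.png

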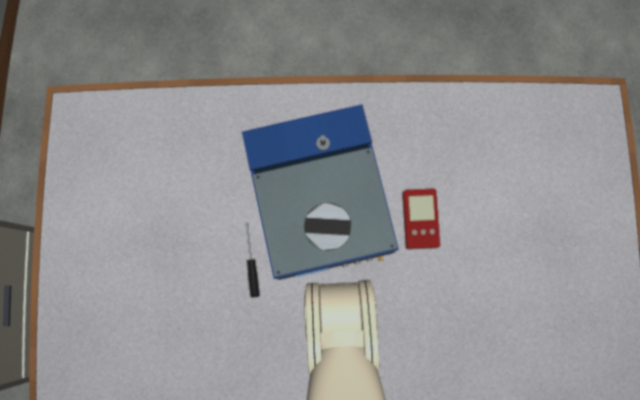

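Emit:
step_arm(rows=[[[-50,0,0],0],[[-100,0,0],0],[[-145,-1,10],0],[[-167,-1,25],0],[[-167,-1,40],0],[[-167,-1,45],0],[[-167,-1,45],0]])

```text
clock: 6.32
eef_pos: [0.5469, 0.0023, 0.1956]
tool_rot: [0.036, 0.999, -0.0, -0.001]
ft_force: [-0.5, 0.5, 0.1]
grip_width: -0.0002
grasp_force: 0.0
```

```bash
python3 - <<'E'
from h import *
from scipy.spatial.transform import Rotation as R
im,d=bot.camera('scene'); p=proj('scene',[[.55,.03,.11]])[0].astype(int)
save('s2.png',cv2.resize(im[p[1]-80:p[1]+80,p[0]-100:p[0]+100],None,fx=4,fy=4)[:600])
o=bot.get_obs();M=R.from_quat(o['tool_rot']).as_matrix();print(o['clock'],o['eef_pos'],np.degrees(np.arctan2(M[1,0],M[0,0])),o['ft_force'])
E
```

```text
6.375 [0.54740563 0.00234432 0.19625063] 175.85776166684536 [-0.23664291 -0.4592874  -0.28997168]
```

View pics/s2.png

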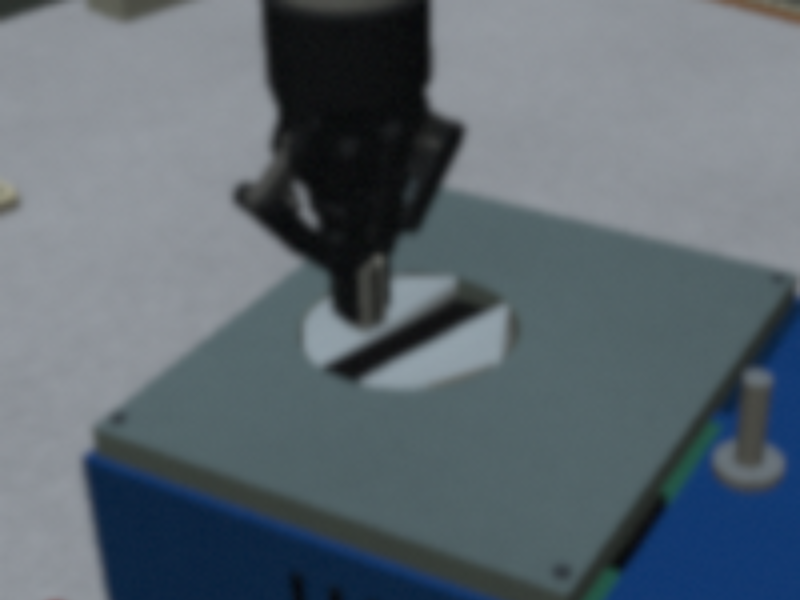

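The tips, at about (365,325) in the crop, are 12 mm above the cover, over the slot's right-hand end. I'll descend with a 2 mm correction.

Emit:
step_arm(rows=[[[-2,0,4],0],[[-2,0,8],0],[[-2,0,12],0],[[-2,0,15],0],[[-2,0,18],0],[[-2,0,20],0],[[-2,0,21],0],[[-2,0,21],0]])

```text
clock: 7.38
eef_pos: [0.55, 0.0021, 0.1749]
tool_rot: [0.036, 0.999, -0.0, -0.0]
ft_force: [-0.2, 0.0, -0.5]
grip_width: 0.0003
grasp_force: 0.0
```

```bash
python3 - <<'E'
from h import *
from scipy.spatial.transform import Rotation as R
o=bot.get_obs();M=R.from_quat(o['tool_rot']).as_matrix();p=o['eef_pos'];print(o['clock'],p,o['ft_force'],o['joint_pos'])
C=np.array([.5515,.030])
for a in range(0,96,8):
    f=np.radians(-94-a); q=C+.028*np.array([np.cos(f),np.sin(f)])-p[:2]
    print(a,np.round(1000*(M.T@[*q,0]),1))
E
```

```text
7.375 [0.55001261 0.00207542 0.17485023] [-0.23594514  0.03257734 -0.53015688] [ 3.78850498e-03  4.26008684e-01 -8.01433150e-02  1.06475857e+00
 -3.60288775e-05  7.61291079e-02]
0 [ 0.5 -0.   0. ]
8 [4.4 0.2 0. ]
16 [8.2 1.  0. ]
24 [11.9  2.4  0. ]
32 [15.3  4.2  0. ]
40 [18.5  6.5  0. ]
48 [21.3  9.2  0. ]
56 [23.7 12.2  0. ]
64 [25.7 15.6  0. ]
72 [27.1 19.2  0. ]
80 [28.1 23.   0. ]
88 [28.5 26.9  0. ]
```

Emit:
step_arm(rows=[[[4.4,0.2,0],8],[[8.2,1,0],16],[[11.9,2.4,0],24],[[15.3,4.2,0],32],[[18.5,6.5,0],40],[[21.3,9.2,0],48],[[23.7,12.2,0],56],[[25.7,15.6,0],64],[[27.1,19.2,0],72],[[27.1,19.2,0],72]])

```text
clock: 8.62
eef_pos: [0.5246, 0.0226, 0.1752]
tool_rot: [0.616, 0.788, -0.0, 0.001]
ft_force: [0.9, -3.1, 0.2]
grip_width: 0.0002
grasp_force: 1.5
```

```bash
python3 - <<'E'
from h import *
from scipy.spatial.transform import Rotation as R
o=bot.get_obs();M=R.from_quat(o['tool_rot']).as_matrix();p=o['eef_pos'];print(o['clock'],p,o['ft_force'],o['ft_torque'],np.degrees(np.arctan2(M[1,0],M[0,0])))
C=np.array([.5515,.030])
for a in range(72,100,4):
    f=np.radians(-94-a); q=C+.028*np.array([np.cos(f),np.sin(f)])-p[:2]
    print(a,np.round(1000*(M.T@[*q,0]),1))
E
```

```text
8.625 [0.52458022 0.02258324 0.17517544] [ 0.9464807  -3.0821891   0.24414376] [-0.70958023 -0.08199981  0.06022611] 103.9277030458128
72 [ 0.7 -0.1 -0. ]
76 [ 2.6 -0.  -0. ]
80 [ 4.6  0.2 -0. ]
84 [ 6.5  0.5 -0. ]
88 [ 8.4  1.  -0. ]
92 [10.3  1.6 -0. ]
96 [12.1  2.3 -0. ]
```

Emit:
step_arm(rows=[[[1.9,0.1,0],4],[[3.9,0.3,0],8],[[5.8,0.6,0],12],[[5.8,0.6,0],12]])

```text
clock: 9.12
eef_pos: [0.5236, 0.0285, 0.1751]
tool_rot: [0.695, 0.719, -0.0, 0.0]
ft_force: [-1.0, -2.9, 1.2]
grip_width: 0.0003
grasp_force: 1.5
```

Emit:
step_arm(rows=[[[1,0.2,0],2],[[1.9,0.4,0],4],[[1.9,0.4,0],4]])

```text
clock: 9.5
eef_pos: [0.5239, 0.0309, 0.1749]
tool_rot: [0.72, 0.694, -0.0, -0.0]
ft_force: [-0.9, -2.9, 1.3]
grip_width: -0.0
grasp_force: 1.4
```

Emit:
step_arm(rows=[[[1,0.1,0],2],[[2,0.2,0],4],[[2,0.2,0],4]])

```text
clock: 9.88
eef_pos: [0.5235, 0.0317, 0.1749]
tool_rot: [0.745, 0.668, -0.002, 0.001]
ft_force: [-3.6, -8.0, 2.9]
grip_width: -0.0001
grasp_force: 3.3
```

Emit:
step_arm(rows=[[[1,0.1,0],1],[[2,0.2,0],2],[[2,0.2,0],2]])

```text
clock: 10.25
eef_pos: [0.5233, 0.0321, 0.1748]
tool_rot: [0.756, 0.654, -0.003, 0.002]
ft_force: [-5.2, -12.3, 6.2]
grip_width: -0.0002
grasp_force: 5.5
```

Emit:
step_arm(rows=[[[1,0,0],0],[[2,0,0],0],[[2,0,0],0]])

```text
clock: 10.62
eef_pos: [0.5233, 0.0327, 0.1748]
tool_rot: [0.757, 0.654, -0.005, 0.003]
ft_force: [-5.0, -15.4, 6.7]
grip_width: 0.0003
grasp_force: 7.6
```

Emit:
step_arm(rows=[[[-4,0,0],-2],[[-8,0,0],-5],[[-10,0,0],-6],[[-10,0,0],-6],[[-10,0,-8],-6],[[-10,0,-20],-6],[[-10,0,-45],-6],[[-10,30,-70],-6],[[-10,80,-80],-6],[[-10,130,-80],-6],[[-10,150,-80],-6],[[-10,150,-80],-6]])

```text
clock: 12.12
eef_pos: [0.673, 0.0055, 0.2548]
tool_rot: [0.72, 0.694, 0.0, 0.0]
ft_force: [-0.6, -0.0, -0.7]
grip_width: 0.0003
grasp_force: 0.0
```

The tool's y pointed rearward, so that retreat went over the cover, still clear at tip height z = 0.18. I'll go up and back toward the robot.

Emit:
step_arm(rows=[[[0,0,-25],0],[[0,-30,-40],0],[[0,-90,-40],0],[[0,-150,-40],0],[[0,-210,-40],0],[[0,-270,-30],0],[[0,-300,-20],0],[[0,-300,-20],0]])

```text
clock: 13.12
eef_pos: [0.3684, 0.0171, 0.2749]
tool_rot: [0.72, 0.694, -0.0, -0.0]
ft_force: [0.2, -0.4, 0.2]
grip_width: 0.0001
grasp_force: 0.0
```

```bash
python3 m.py 3
```

```text
top cover slope [-0.00025132  0.00081288] z med 0.10903740322060351
((0.5871750712394714, 0.03888248652219772), (0.23044981062412262, 0.276110976934433), 12.477649688720703)
fast 0.82 ((0.5532037615776062, 0.028677867725491524), 0.057687509804964066) [ 0.49617621 -0.02862967  0.01336133] [0.60351388 0.08503867 0.11692635]
slot 762 [0.55000548 0.02934349 0.09549709] 13.811790740944218 [0.04776753 0.10565097]
scene cover slope [0.00106372 0.00046831] z med 0.10961167079137263
((0.5956000089645386, 0.03215666115283966), (0.23353953659534454, 0.27673062682151794), 12.273811340332031)
fast 0.83 ((0.5540111660957336, 0.03210194408893585), 0.05826776847243309) [ 0.49730914 -0.02601212  0.09400289] [0.61184053 0.08797885 0.11171255]
slot 374 [0.54863136 0.04312029 0.09756926] 12.783742801691204 [0.0244803  0.10221211]
13.425 [0.37312779 0.01693128 0.27526515] 87.85015104162393 [ 4.53320737e-02  5.43001736e-03 -3.43847963e-01  1.22053136e+00
  2.17517796e-05  1.65365040e+00]
```

View pics/top3.png

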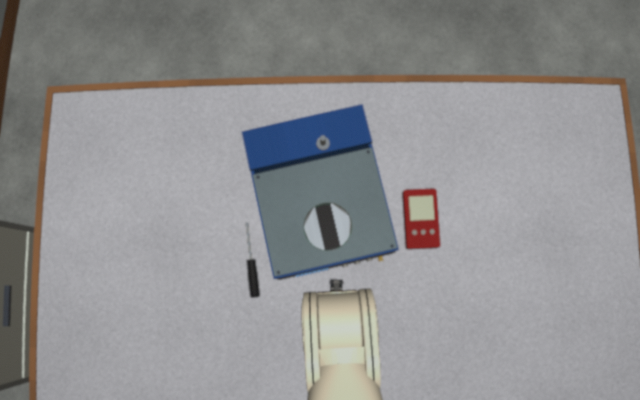

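The slot at (328,226) is now parallel to the cover's sides, at about 13° against the case's 12.4°. The stop was felt at about 15 N. The cover is level, the post, meter and screwdriver haven't moved, and the arm is clear.

```bash
python3 -c "
from workcell import bot
print(bot.job_done())"
```

```text
the job is handed in; nothing more can be done
None
```

The cover is shut and its fastener is turned clockwise to its stop, so it is locked; the loose things are untouched, the arm is clear, and the job was handed in at about 13.4 s.

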